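# Clamp the hub on the sloping fixture

### The job

On the green sloping fixture, swing the steel clamp strap fully over the brass hub until it meets its stop, then screw the red bar handle down clockwise until its foot is home on the hub and nip it up firmly tight. Let go at the end, and leave the other things on the bench where they are.

Things in the scene. Friction and masses are not known exactly. Their poses are not given: they have to be found in the camera images.
- fixture: green clamping fixture bolted to the bench, footprint 220 (its x) x 190 (y) mm. Origin: centre of its underside; z up; -x is its low front, roughly towards the robot. Its 190 x 170 mm face rises towards +x at 0.56 rad (32 deg); face centre 85 mm above the origin. The work, a fixed brass hub (76 mm flange, 45 mm high), stands on the face 20 mm down-slope of that centre.
- pivot (a point): top of the steel strap at its pivot, 65 mm up-slope of the face centre, 82 mm off the face. z: pivot axis, normal to the sloping face, outwards (leans 32 deg from vertical). x: along the strap; the clamp screw's axis is parallel to z at x = -85 mm. Strap 36 mm wide, 14 mm thick, reaching 120 mm from the pivot; round the screw a collar 32 mm across, 10 mm high.
- strap (a joint): swing of the strap (rad). 0: against its stop pin, pointing straight down the slope, screw centred over the hub. Grows to 1.3 as it swings open, anticlockwise seen looking onto the face. Stiff pivot: it stays where left; about 4 N at the screw moves it. It can be carried over, screw and all, by the red handle.
- handle (a point): centre of the red bar handle on the clamp screw: bar 90 mm long (this point's x), 18 mm thick (y), 30 mm high (z); z is the screw axis, outwards. 53 mm above the strap's top when unscrewed (screw = 0), 44 mm when down; under the bar only a 16 mm neck down to the collar. It turns and sinks with the screw. Grip across the 18 mm with the tool along the screw axis.
- screw (a joint): turning of the clamp screw relative to the strap (rad): 0 fully unscrewed, grows as the handle is turned clockwise seen looking onto the face; sinks 2.5 mm per rad (coarse thread). Turns easily (about 0.05 N m). At 3.6 the foot meets the hub and it stops.
- nip (a joint): final tightening (rad of handle turn): 0 while the screw runs freely; once screw is at 3.6, turning on clockwise against about 0.3 N m makes it grow, to 0.8 at most, where it is solid. Keeps its value when let go. Tight is above 0.15. The handle's angle to the strap is screw + nip.
- wrench: open-ended steel wrench, 180 mm long, lying. Bystander: leave it alone. Origin: centre of its underside (along its length x).
- hammer: hammer, 260 mm long, lying. Bystander: leave it alone. Origin: centre of its underside (along its length x).
- brush: hand brush, 170 mm long, lying. Bystander: leave it alone. Origin: centre of its underside (along its length x).
- oil: black oil bottle with a yellow label and red cap, 60 mm across, 150 mm high, standing. Bystander: leave it alone. Origin: centre of its underside.
- collar: steel shaft collar, 80 mm across, 25 mm high, lying flat. Bystander: leave it alone. Origin: centre of its underside.
- hub: spare brass hub, 76 mm flange, 45 mm high, standing loose on the bench. Bystander: leave it alone. Origin: centre of its underside.

How it is judged (in metres and radians):
On the way, in this order (a step that is already met when the one before it is completed fails the run):
1. the strap is swung over the hub, against its stop (value of joint strap below 0.08 rad), for 0.2 s.
2. the screw is down on the hub and nipped tight, the strap still closed (value of joint strap below 0.08 rad and value of joint screw above 3.45 rad and value of joint nip above 0.15 rad), for 0.2 s.
At the end, for the whole second after the job is handed in: The strap stands within 0.08 rad of its stop, over the hub; the clamp screw has run to its end (above 3.45 of 3.6 rad) and has been tightened further by more than 0.15 rad (joint nip); the handle is at rest; no bystander has moved more than 40 mm (all of step 2 and value of joint strap above -0.05 rad and velocity of joint screw between -0.1 and 0.1 rad/s and velocity of joint nip between -0.1 and 0.1 rad/s); the robot touches nothing.
It fails at once if a bystander is moved more than 40 mm (distance of any of wrench, hammer, brush, oil, collar, hub from where it was at the start of the episode above 0.04 m).
It also fails if it takes over 58 s, if anything falls off the work surface, if the arm or the gripper's body presses on something with over 40 N, if the wrist force passes 120 N, or if a joint passes its speed limit or range.

### The arm

A 7-joint arm with a two-finger parallel gripper is mounted at the origin on the work surface. World frame = base frame: x ahead of the robot, y to its left, z up, the work surface at z = 0. Lengths are in mm, angles in degrees, forces in N, time in s.
With the tool pointing down it reaches from about 425 to 925 mm from the base axis. Payload 6.8 kg.
Tool frame: the origin (TCP) lies midway between the tips of the shut fingers; the grasp point (between the pads) lies 19 mm behind it; z points along the fingers, y is the line along which they close (so a half turn about z gives the same grasp; the last joint's range is limited). The gripper opens to 88 mm and grips with 3 to 60 N. Pads are 20 mm wide; open, the fingers measure 115 mm over their backs; the gripper's body (75 mm by 178 mm) begins 61 mm behind the grasp point.
Start: joints at [-75.808, 27.33, 1.283, 89.118, -0.659, 63.558, -4.761], TCP at [235.127, 632.742, 222.664] pointing down, gripper open.
Joint ranges: [-169.35, 169.35], [-19.33, 120.38], [-80.79, 83.38], [13.8, 139.57], [-78.32, 258.32], [9.67, 109.79], [-169.56, 169.56]. Speed limits (degrees/s): [136.94, 136.94, 180, 180, 180, 180, 180].

### API

Orientations are given as a 3x3 rotation matrix whose columns are the frame's x, y, z axes.
In Python, from cell import arm, get_image, workorder gives the robot as it stands. The module is installed in compiled form; this text tells all that it offers.
- The arm moves only by the tool play_rows, never from a script. Its argument "targets" is a list of rows, each an object with "translation": the shift along the tool's x, y, z each as a share of 50 mm, from -1 to 1, a list of three; "twist": the turn about the tool's z as a share of 6 degrees, from -1 to 1; "jaw": the finger opening in mm, from 0 to 87.8. In form: [{"translation": [x, y, z], "twist": twist, "jaw": jaw}, ...]. A call has 1 to 5 rows; each row shifts and turns the commanded pose from where the row before left it, along the tool's axes as they then stand; what a row does not reach is not made up. A row lasts 1/8 s, in which the tool goes at most 62.5 mm and 10.7 degrees, less where a joint would pass 70% of its speed; a pose out of reach is approached as far as the arm can. A call with a number of a shift or a turn outside -1 to 1 is refused whole. A call with a gripper value outside its range is refused whole. The fingers move at their own pace and stop on an object; "newtons" is the grip in N (left out, the last holds). Time passes only in rows, so rows that do not move let the fingers close. It gives the time, the measured TCP pose, the force, the opening and the grip force at its end, in the units of the state.
- arm.read_state(): the state, without advancing time (a new reading comes with each control period).
- get_image(name): name is "scene" or "top" or "wrist"; returns a dict with "color" (384x512x3 uint8, blue, green, red), "K" (3x3 intrinsics, pixels), "dist_coeffs" ([k1, k2, p1, p2, k3] as OpenCV has them; the pictures are not rectified), "R" (3x3) and "t" (3): a world point X has camera coordinates R X + t. Camera axes: x right, y down, z forward; pixel columns grow to the right and rows downward; lengths in mm; the calibration is good to about 2 mm. A picture is of the moment at which its call begins. There is no depth.
- workorder.job_done(): hands the job in; it is judged then, once.
The state is a dict: "time": time; "qpos": joint angles; "joint_vel": joint speeds; "joint_torque": joint torques, N m; "eef_pos": TCP position; "tcp_rot": TCP orientation; "force": force on the tool from outside, world axes, zero at the start; "moment": the same for the moment, N m; "width": finger opening in mm; "grip_force": force on a finger pad.
Only numpy, scipy, OpenCV 4.12 (cv2) and the standard library are available. Lean on these libraries where they do the work, as an engineer would, in place of code of your own. Each camera call takes 0.05 s, during which the arm holds its last target. There are 200 camera calls.

## Working session

There is one attempt and no reset: what is moved stays moved. The work goes in short steps, Python scripts to look and compute and a tool call to move; the robot and the scene stay as the last step left them, time stands still between calls to the robot, and variables do not carry over. Pictures are saved under pics/ and viewed, at most 10 in all, crops included, and the job is handed in when it is done.

Besides the shell and the picture viewer there is one more tool, called after "Request:" by a JSON object that holds its "method" and its "body", one argument or row to a line. play_rows: Moves the arm, as the interface text tells. Its arguments: {"type":"object","properties":{"targets":{"type":"array"},"newtons":{"type":"number"}},"required":["targets"]}

```bash
mkdir -p pics; python3 - <<'E'
from cell import arm,get_image
import cv2,numpy as np
s=arm.read_state();print(s)
a=get_image("scene");b=get_image("top")
for n,i in(("scene",a),("top",b)):
    print(n,i["K"],i["dist_coeffs"],i["R"],i["t"])
    cv2.imwrite(f"pics/{n}0.png",i["color"])
    np.savez(f"{n}0.npz",**i)
E
```

```text
{'time': 0.0, 'qpos': array([-75.80919695,  27.37354942,   1.28003618,  89.1783319 ,
        -0.65758587,  63.55702707,  -4.76172667]), 'joint_vel': array([-0.02575717,  0.04585269, -0.01216599,  0.06760385, -0.00698566,
       -0.06887922,  0.03022694]), 'joint_torque': array([-8.55775015e-04, -5.82861221e+01,  1.53437309e+00, -2.72606206e+01,
       -5.43149281e-02,  1.70260394e-02,  1.64912321e-04]), 'eef_pos': array([234.92713437, 632.15790555, 221.70788353]), 'tcp_rot': array([[-9.37384443e-01,  3.48296112e-01, -4.73218710e-04],
       [ 3.48296400e-01,  9.37382899e-01, -1.70822935e-03],
       [-1.51382516e-04, -1.76608799e-03, -9.99998429e-01]]), 'force': array([ 0.25373439,  0.90895695, -0.9027889 ]), 'moment': array([-0.0249756 ,  0.02228962,  0.00439963]), 'grip_force': 0.0, 'width': 87.87875095099182}
scene [[399.72808991   0.         254.55930265]
 [  0.         399.72808991 191.1375322 ]
 [  0.           0.           1.        ]] [0.04647258 0.         0.         0.         0.        ] [[ 0.16566245  0.98616214 -0.00633912]
 [ 0.72700408 -0.12646547 -0.67488632]
 [-0.66634902  0.10719475 -0.73789448]] [ -96.0638023  -266.54781162 1558.16351884]
top [[395.21620694   0.         258.55946502]
 [  0.         395.21620694 193.40990887]
 [  0.           0.           1.        ]] [-0.04950443  0.          0.          0.          0.        ] [[ 0.01291321 -0.99978441 -0.01625961]
 [-0.98103183 -0.00952225 -0.19361268]
 [ 0.19341611  0.01845136 -0.9809433 ]] [  18.8675257   516.83028589 1171.09482513]
```

View pics/scene0.png

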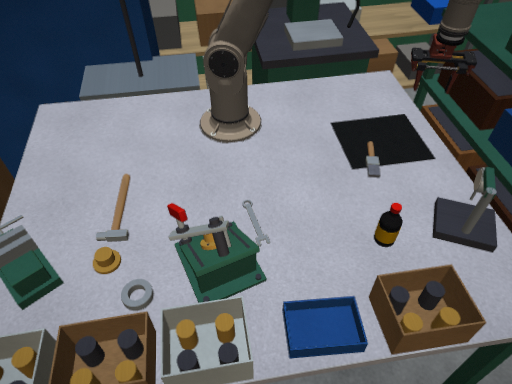

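View pics/top0.png

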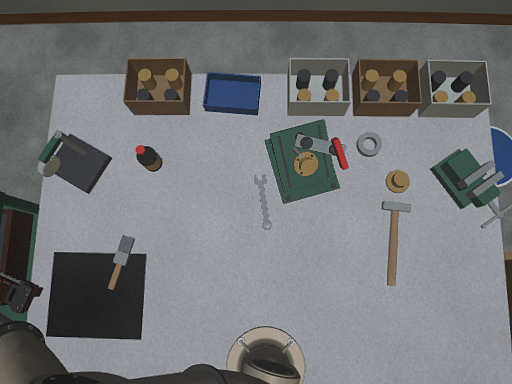

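The scene view shows the fixture near (218,255) and the red handle at (178,212). The top view shows the fixture at (303,160) and the handle at (340,153). I'll enlarge both.

```bash
python3 - <<'E'
import cv2,numpy as np
a=cv2.imread("pics/scene0.png")[190:310,150:290];b=cv2.imread("pics/top0.png")[110:210,250:370]
f=lambda c:cv2.resize(c,None,fx=5,fy=5,interpolation=cv2.INTER_CUBIC)
cv2.imwrite("pics/sc.png",f(a));cv2.imwrite("pics/tc.png",f(b))
E
```

```text
(no output)
```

View pics/sc.png

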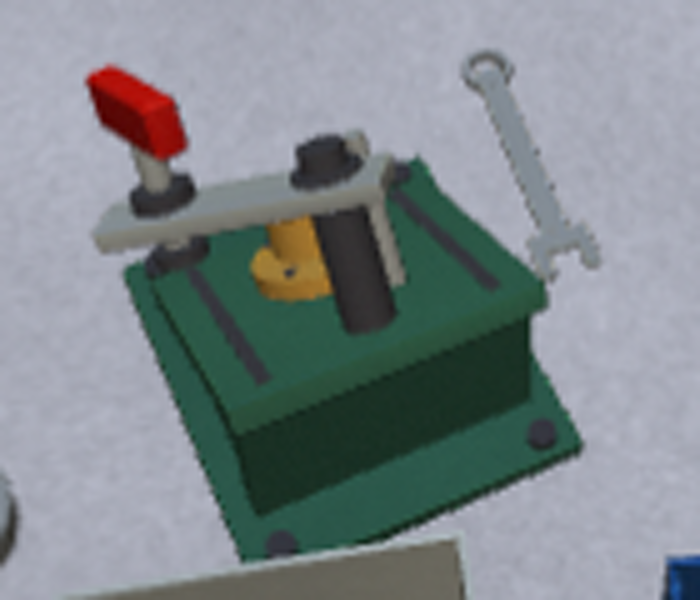

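View pics/tc.png

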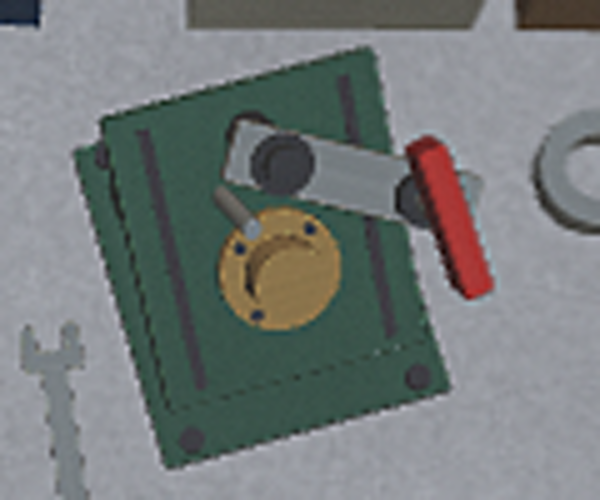

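Base front corners in the top view are at about (284,204) and (340,188). The hub flange is at (306,164) and the handle bar at (340,153). In the scene view, the back-left base corner is at (266,279). Next I'll fit the fixture pose with the calibrated model.

```bash
cat > h.py <<'E'
import numpy as np,cv2
from scipy.optimize import least_squares
from scipy.spatial.transform import Rotation as Ro
A=0.56
cams={n:dict(np.load(f"{n}0.npz")) for n in("scene","top")}
def proj(c,P):
    return cv2.projectPoints(np.atleast_2d(P).astype(float),cv2.Rodrigues(c["R"])[0],c["t"].astype(float),c["K"],c["dist_coeffs"])[0][:,0]
def face():
    return np.array([[np.cos(A),0,-np.sin(A)],[0,1,0],[np.sin(A),0,np.cos(A)]])  # cols u, y, n
def model(p,raise_=53):
    x,y,yaw,s,h=p
    R=Ro.from_euler('z',yaw).as_matrix(); o=np.array([x,y,0.]); F=R@face(); c=o+R@[0,0,85]
    fp=lambda u,v,n:c+F@[u,v,n]
    S=F@Ro.from_euler('z',s).as_matrix(); piv=fp(65,0,82)
    H=F@Ro.from_euler('z',h).as_matrix(); hc=piv+S@[-85,0,raise_]
    return dict(R=R,o=o,F=F,c=c,fp=fp,S=S,piv=piv,H=H,hc=hc)
E
cat > fit.py <<'E'
from h import *
T=lambda u,v:(250+u/5-.4,110+v/5-.4); C=lambda u,v:(150+u/5-.4,190+v/5-.4)
def preds(p):
    m=model(p);b=lambda *q:m["o"]+m["R"]@q
    hh=lambda *q:m["hc"]+m["H"]@q
    st=lambda *q:m["piv"]+m["S"]@q
    return [("top",b(-110,95,5),T(168,468)),("top",b(-110,-95,5),T(450,390)),("top",b(110,95,5),T(75,150)) ,
    ("scene",b(110,95,5),C(580,445)),("scene",b(110,-95,5),C(240,560)),
    ("top",m["fp"](-20,0,14),T(280,268)),
    ("top",hh(45,0,15),T(425,143)),("top",hh(-45,0,15),T(480,292)),
    ("scene",hh(45,0,0),C(165,130)),("scene",hh(-45,0,0),C(105,92)),
    ("scene",st(-120,0,-7),C(100,235)),("top",m["fp"](65,0,90),T(283,163)),("top",m["fp"](95,85,0),T(102,120)),("top",m["fp"](95,-85,0),T(372,48))]
def res(p): return np.concatenate([proj(cams[n],P)[0]-q for n,P,q in preds(p)])
r=least_squares(res,[600,-50,-.25,1.2,1.2],loss='soft_l1')
print(r.x,r.cost);print(res(r.x).reshape(-1,2).round(1))
m=model(r.x);print("hc",m["hc"],"hub",m["fp"](-20,0,45),"piv",m["piv"]);np.save("p.npy",r.x)
E
python3 fit.py
```

```text
[ 6.26422746e+02 -1.10977699e+02  2.77656118e-01  3.88087452e+01
  1.57834245e-01] 12.721309475997845
[[-1.2 -0. ]
 [-0.7  0.1]
 [-0.8  0.2]
 [ 0.5  1.9]
 [ 2.3  7.7]
 [-0.1  0.5]
 [ 1.5  0.4]
 [ 0.7  0.4]
 [-0.5  0. ]
 [-0.7  0.4]
 [-0.1 -0.3]
 [ 0.   0.5]
 [-0.4  0.1]
 [ 0.5  0.1]]
hc [ 600.4669241  -197.52758826  213.81488137] hub [ 587.13873956 -122.17436112  112.50275604] piv [ 637.49606804 -107.82159901  189.00202197]
```

Fit residuals are about 1 px, except for the one corner hidden by a box, so strap ≈ 1.11 rad. The tool can't be tilted through this interface, so I'll use the shut fingers as a vertical peg. It will push the strap's free end first, then the handle bar's end. Now to compute the path.

```bash
cat > path.py <<'E'
from h import *
HX,HY=10.,13.5   # peg half sizes along tool x,y
def box(c,R,half,n=25,lo=(-1,-1,-1),hi=(1,1,1)):
    g=np.stack(np.meshgrid(*[np.linspace(l*h,u*h,n) for l,u,h in zip(lo,hi,half)],indexing='ij'),-1).reshape(-1,3)
    return c+g@R.T
def contact(pts,p0,t,tx):
    """furthest horizontal advance of peg from p0 along t until touching pts; tx tool x angle(rad)"""
    pts=pts[pts[:,2]>p0[2]]
    ex=np.array([np.cos(tx),np.sin(tx)]);ey=np.array([ex[1],-ex[0]])
    best=1e9
    for a in np.arange(0,120,.5):
        d=pts[:,:2]-(p0[:2]+t*a)
        if np.any((abs(d@ex)<HX)&(abs(d@ey)<HY)): return a
    return None
def strap_peg(p,s,tx,r=110,below=26):
    q=np.array(p);q[3]=s;m=model(q);S=m["S"];piv=m["piv"]
    pts=box(piv+S@[-60,0,-7],S,[60,18,7])
    t=S[:,1][:2];t=t/np.linalg.norm(t)
    p0=piv+S@[-r,0,-below];z=p0[2]+ -0
    p0[:2]-=60*t
    a=contact(pts,p0,t,tx); p0[:2]+=a*t
    return p0
def bar_peg(p,th,raise_,tx,end,r=33,below=22):
    """s=p[3]; bar angle th (about n, fixture); end=+1/-1 which end; clockwise push"""
    q=np.array(p);q[4]=th;m=model(q,raise_);H=m["H"];hc=m["hc"]
    pts=box(hc,H,[45,9,15])
    t3=-end*H[:,1];t=t3[:2]/np.linalg.norm(t3[:2])
    p0=hc+H@[end*r,0,0];p0[2]-=below;p0[:2]-=70*t
    a=contact(pts,p0,t,tx);p0[:2]+=a*t
    return p0
E
python3 - <<'E'
from path import *
p=np.load("p.npy");p[3]%=2*np.pi;np.save("p.npy",p);print(p)
for s in [1.11,.9,.7,.5,.3,.15,0]: print(s,strap_peg(p,s,np.radians(159.6)).round(0))
m=model(p);print(m["S"].round(2),m["H"].round(2))
E
```

```text
[ 6.26422746e+02 -1.10977699e+02  2.77656118e-01  1.10963335e+00
  1.57834245e-01]
1.11 [ 659. -216.  141.]
0.9 [ 638. -213.  131.]
0.7 [ 620. -207.  122.]
0.5 [ 605. -198.  116.]
0.3 [ 589. -186.  111.]
0.15 [ 580. -175.  109.]
0 [ 571. -163.  109.]
[[ 0.12 -0.85 -0.51]
 [ 0.96  0.22 -0.15]
 [ 0.24 -0.48  0.85]] [[ 0.76 -0.4  -0.51]
 [ 0.38  0.91 -0.15]
 [ 0.52 -0.08  0.85]]
```

Request:
{"method": "play_rows", "body": {
  "targets": [
    {"translation":[0,0,-0.9],"twist":0,"jaw":0},
    {"translation":[0,0,-0.9],"twist":0,"jaw":0},
    {"translation":[-0.3,-0.9,-0.3],"twist":0,"jaw":0},
    {"translation":[-0.5,-0.9,0],"twist":0,"jaw":0},
    {"translation":[-0.5,-0.9,0],"twist":0,"jaw":0}
  ]
}}

```text
time: 0.72
eef_pos: [249.1, 481.9, 327.5]
tcp_rot: [[-0.937, 0.348, 0.0], [0.348, 0.937, -0.0], [-0.0, -0.0, -1.0]]
force: [-0.8, -0.1, 0.3]
width: 41.3
grip_force: 0.0
```

Request:
{"method": "play_rows", "body": {
  "targets": [
    {"translation":[-0.78,-0.61,0],"twist":0,"jaw":0},
    {"translation":[-0.78,-0.61,0],"twist":0,"jaw":0},
    {"translation":[-0.78,-0.61,0],"twist":0,"jaw":0},
    {"translation":[-0.78,-0.61,0],"twist":0,"jaw":0},
    {"translation":[-0.78,-0.61,0],"twist":0,"jaw":0}
  ]
}}

```text
time: 1.35
eef_pos: [379.2, 271.0, 327.5]
tcp_rot: [[-0.937, 0.348, -0.0], [0.348, 0.937, 0.0], [0.0, -0.0, -1.0]]
force: [1.2, -0.3, -0.5]
width: 0.3
grip_force: 0.0
```

Request:
{"method": "play_rows", "body": {
  "targets": [
    {"translation":[-0.78,-0.61,0],"twist":0,"jaw":0},
    {"translation":[-0.78,-0.61,0],"twist":0,"jaw":0},
    {"translation":[-0.78,-0.61,0],"twist":0,"jaw":0},
    {"translation":[-0.78,-0.61,0],"twist":0,"jaw":0},
    {"translation":[-0.78,-0.61,0],"twist":0,"jaw":0}
  ]
}}

```text
time: 1.98
eef_pos: [508.7, 60.3, 327.5]
tcp_rot: [[-0.937, 0.348, -0.0], [0.348, 0.937, 0.0], [0.0, 0.0, -1.0]]
force: [0.6, 1.1, 0.5]
width: 0.4
grip_force: 0.0
```

Request:
{"method": "play_rows", "body": {
  "targets": [
    {"translation":[-0.78,-0.61,0],"twist":0,"jaw":0},
    {"translation":[-0.78,-0.61,0],"twist":0,"jaw":0},
    {"translation":[-0.78,-0.61,0],"twist":0,"jaw":0},
    {"translation":[-0.78,-0.61,0],"twist":0,"jaw":0},
    {"translation":[-0.3,-0.3,0],"twist":0,"jaw":0}
  ]
}}

```text
time: 2.6
eef_pos: [621.3, -129.1, 326.9]
tcp_rot: [[-0.936, 0.351, -0.001], [0.351, 0.936, -0.002], [0.001, -0.002, -1.0]]
force: [0.3, 0.1, 0.8]
width: 0.5
grip_force: 0.0
```

Request:
{"method": "play_rows", "body": {
  "targets": [
    {"translation":[-0.68,-0.5,0],"twist":0,"jaw":0},
    {"translation":[-0.68,-0.5,0],"twist":0,"jaw":0},
    {"translation":[-0.68,-0.5,0],"twist":0,"jaw":0},
    {"translation":[0,0,0.4],"twist":0,"jaw":0}
  ]
}}

```text
time: 3.1
eef_pos: [690.9, -236.3, 307.6]
tcp_rot: [[-0.936, 0.352, 0.001], [0.352, 0.936, -0.003], [-0.002, -0.003, -1.0]]
force: [-0.8, 0.5, -0.2]
width: 0.5
grip_force: 0.0
```

```bash
cat > ov.py <<'E'
import sys
from path import *
from cell import get_image,arm
def overlay(cam,out,p,raise_=53,crop=None,k=1,peg=None):
    i=get_image(cam);im=i["color"].copy();m=model(p,raise_)
    st=lambda *q:m["piv"]+m["S"]@q; hh=lambda *q:m["hc"]+m["H"]@q
    im=cv2.resize(im,None,fx=k,fy=k,interpolation=cv2.INTER_CUBIC)
    def pl(P,c):
        q=(proj(i,np.array(P))*k).astype(int);cv2.polylines(im,[q.reshape(-1,1,2)],True,c,1)
    pl([st(18,18,0),st(-120,18,0),st(-120,-18,0),st(18,-18,0)],(255,0,0))
    for z in(15,-15): pl([hh(45,9,z),hh(-45,9,z),hh(-45,-9,z),hh(45,-9,z)],(255,255,0))
    pl([m["fp"](-20+38*np.cos(a),38*np.sin(a),14) for a in np.linspace(0,6.28,30)],(255,0,255))
    if crop: x,y,w,h=[int(v*k) for v in crop]; im=im[y:y+h,x:x+w]
    cv2.imwrite(out,im)
E
python3 - <<'E'
from ov import *
p=np.load("p.npy");overlay("wrist","pics/w1.png",p,k=1.4);print(arm.read_state()["eef_pos"])
E
```

```text
[ 689.43230898 -233.62318804  303.57505866]
```

View pics/w1.png

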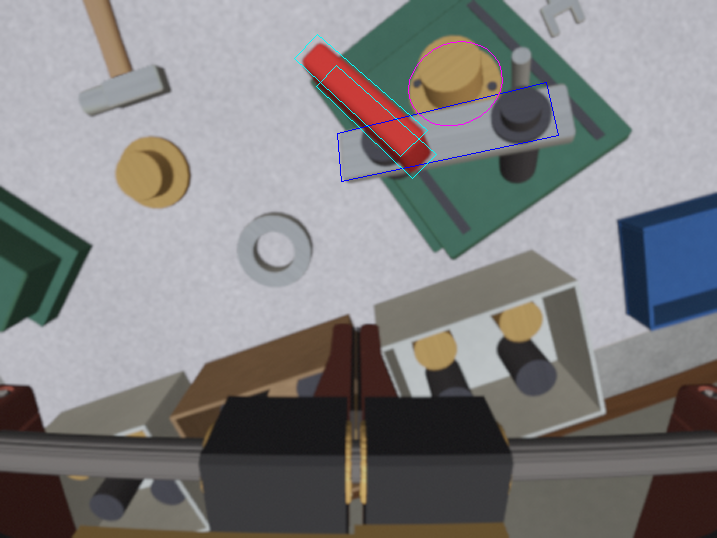

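The overlay matches the strap, handle and hub within a few mm. The strap outline spans (340,155)–(555,110) and the bar (310,50)–(425,165). Next check: where are the boxes behind?

```bash
python3 - <<'E'
from h import *
c=cams["top"]
for uv in [(355,115),(418,115),(290,115),(348,114)]:
    d=cv2.undistortPoints(np.array([[uv]],float),c["K"],c["dist_coeffs"])[0,0]
    ray=c["R"].T@[d[0],d[1],1];o=-c["R"].T@c["t"]
    for z in(0,60,110): print(uv,z,(o+ray*(z-o[2])/ray[2]).round(0))
E
```

```text
(355, 115) 0 [ 798. -295.    0.]
(355, 115) 60 [ 773. -280.   60.]
(355, 115) 110 [ 752. -268.  110.]
(418, 115) 0 [ 801. -508.    0.]
(418, 115) 60 [ 776. -483.   60.]
(418, 115) 110 [ 755. -463.  110.]
(290, 115) 0 [796. -76.   0.]
(290, 115) 60 [771. -73.  60.]
(290, 115) 110 [750. -69. 110.]
(348, 114) 0 [ 801. -271.    0.]
(348, 114) 60 [ 776. -258.   60.]
(348, 114) 110 [ 755. -247.  110.]
```

```bash
cat >> path.py <<'E'
def carry_peg(p,s,r=14,below=22,tx=None):
    q=np.array(p);q[4]=p[4]-(p[3]-s);q[3]=s;m=model(q);H=m["H"];hc=m["hc"]
    b=H[:2,0]/np.linalg.norm(H[:2,0]);ang=np.arctan2(b[1],b[0])
    if tx is None: tx=ang+np.pi/2        # tool y along the bar
    t=np.array([-b[1],b[0]])
    p0=hc+H@[r,0,0];p0[2]-=below;p0[:2]-=60*t
    a=contact(box(hc,H,[45,9,15]),p0,t,tx);p0[:2]+=a*t
    return p0,np.degrees(ang),t
E
python3 - <<'E'
from path import *
from cell import arm
p=np.load("p.npy");s=arm.read_state();print(s["qpos"].round(0),s["eef_pos"])
for v in np.arange(1.11,-.01,-.111):
    P,a,t=carry_peg(p,v);print(round(v,2),P.round(0),round(a),t.round(2))
E
```

```text
[ -7.  33.  34.  76. -18.  76.  97.] [ 689.43230898 -233.62318804  303.57505866]
1.11 [ 620. -210.  199.] 27 [-0.45  0.89]
1.0 [ 610. -209.  195.] 19 [-0.33  0.94]
0.89 [ 600. -208.  191.] 12 [-0.2   0.98]
0.78 [ 591. -207.  187.] 4 [-0.07  1.  ]
0.67 [ 581. -203.  184.] -3 [0.06 1.  ]
0.56 [ 572. -199.  180.] -10 [0.18 0.98]
0.44 [ 563. -194.  178.] -17 [0.3  0.95]
0.33 [ 554. -188.  175.] -24 [0.41 0.91]
0.22 [ 547. -180.  173.] -31 [0.51 0.86]
0.11 [ 540. -172.  172.] -37 [0.6 0.8]
0.0 [ 534. -162.  171.] -43 [0.68 0.73]
```

Request:
{"method": "play_rows", "body": {
  "targets": [
    {"translation":[0,0,0],"twist":-0.98,"jaw":0},
    {"translation":[0,0,0],"twist":-0.98,"jaw":0},
    {"translation":[0,0,0],"twist":-0.98,"jaw":0},
    {"translation":[0,0,0],"twist":-0.98,"jaw":0},
    {"translation":[0,0,0],"twist":-0.98,"jaw":0}
  ],
  "newtons": 60
}}

```text
time: 3.78
eef_pos: [690.2, -231.2, 307.5]
tcp_rot: [[-0.987, -0.161, -0.001], [-0.161, 0.987, 0.001], [0.001, 0.001, -1.0]]
force: [0.8, -0.1, 0.5]
width: 0.5
grip_force: 0.0
```

Request:
{"method": "play_rows", "body": {
  "targets": [
    {"translation":[0,0,0],"twist":-0.98,"jaw":0},
    {"translation":[0,0,0],"twist":-0.98,"jaw":0},
    {"translation":[0,0,0],"twist":-0.98,"jaw":0},
    {"translation":[0.52,0.3,0],"twist":0,"jaw":0},
    {"translation":[0.52,0.3,0],"twist":0,"jaw":0}
  ]
}}

```text
time: 4.4
eef_pos: [629.5, -227.7, 307.2]
tcp_rot: [[-0.893, -0.45, -0.001], [-0.45, 0.893, 0.0], [0.001, 0.001, -1.0]]
force: [1.3, -0.1, 1.7]
width: 0.6
grip_force: 0.0
```

```bash
python3 - <<'E'
from path import *
from cell import arm
p=np.load("p.npy");s=arm.read_state();print(s["qpos"].round(0),s["eef_pos"],s["tcp_rot"].round(3))
for v in np.arange(1.11,-.01,-.111):
    a=carry_peg(p,v)[1];P,a,t=carry_peg(p,v,tx=np.radians(a));print(round(v,2),P.round(0),round(a),t.round(2))
E
```

```text
[ -2.  25.  24.  85. -10.  73. 140.] [ 629.54410412 -227.74680025  307.22981856] [[-0.893 -0.45  -0.001]
 [-0.45   0.893  0.   ]
 [ 0.001  0.001 -1.   ]]
1.11 [ 622. -213.  199.] 27 [-0.45  0.89]
1.0 [ 611. -212.  195.] 19 [-0.33  0.94]
0.89 [ 601. -212.  191.] 12 [-0.2   0.98]
0.78 [ 591. -210.  187.] 4 [-0.07  1.  ]
0.67 [ 581. -207.  184.] -3 [0.06 1.  ]
0.56 [ 571. -203.  180.] -10 [0.18 0.98]
0.44 [ 562. -197.  178.] -17 [0.3  0.95]
0.33 [ 553. -191.  175.] -24 [0.41 0.91]
0.22 [ 545. -183.  173.] -31 [0.51 0.86]
0.11 [ 538. -174.  172.] -37 [0.6 0.8]
0.0 [ 532. -165.  171.] -43 [0.68 0.73]
```

Request:
{"method": "play_rows", "body": {
  "targets": [
    {"translation":[0,0,0.72],"twist":0,"jaw":0},
    {"translation":[0,0,0.72],"twist":0,"jaw":0},
    {"translation":[0,0,0.72],"twist":0,"jaw":0},
    {"translation":[0,0.1,0],"twist":0,"jaw":0},
    {"translation":[0,0.1,0],"twist":0,"jaw":0}
  ]
}}

```text
time: 5.03
eef_pos: [626.5, -219.3, 201.1]
tcp_rot: [[-0.894, -0.449, 0.001], [-0.449, 0.894, -0.0], [-0.001, -0.001, -1.0]]
force: [0.8, 0.4, -0.0]
width: 0.7
grip_force: 0.0
```

```bash
cat >> path.py <<'E'
def rows(P,ang):
    """P list of tcp points, ang list of tool-x angles (deg): row shares"""
    for i in range(len(P)-1):
        d=P[i+1]-P[i];a=np.radians(ang[i]);ex=np.array([np.cos(a),np.sin(a)]);ey=np.array([ex[1],-ex[0]])
        print(i,[round(float(v),2) for v in np.array([d[:2]@ex,d[:2]@ey,-d[2]])/50],round((ang[i]-ang[i+1])/6,2))
E
python3 - <<'E'
from path import *
from cell import arm
p=np.load("p.npy");s=arm.read_state();print(s["eef_pos"],s["force"])
P=[];an=[]
for v in np.linspace(1.11,0,14):
    a=carry_peg(p,v)[1];q,a,t=carry_peg(p,v,tx=np.radians(a));P.append(q);an.append(a+180)
rows(P,an)
E
```

```text
[ 626.48336263 -219.27063577  201.05963886] [ 0.8295169   0.36163457 -0.01364989]
0 [0.14, 0.08, 0.07] 0.96
1 [0.14, 0.08, 0.06] 0.96
2 [0.14, 0.06, 0.06] 0.96
3 [0.15, 0.05, 0.06] 0.95
4 [0.15, 0.06, 0.05] 0.94
5 [0.15, 0.06, 0.05] 0.93
6 [0.16, 0.05, 0.05] 0.91
7 [0.16, 0.06, 0.04] 0.89
8 [0.16, 0.05, 0.04] 0.86
9 [0.16, 0.06, 0.03] 0.84
10 [0.16, 0.05, 0.02] 0.82
11 [0.16, 0.05, 0.02] 0.79
12 [0.16, 0.06, 0.01] 0.77
```

Request:
{"method": "play_rows", "body": {
  "targets": [
    {"translation":[0,0.07,0.02],"twist":0,"jaw":0},
    {"translation":[0,0.07,0.02],"twist":0,"jaw":0},
    {"translation":[0.14,0.08,0.07],"twist":0.95,"jaw":0},
    {"translation":[0.14,0.08,0.06],"twist":0.95,"jaw":0}
  ]
}}

```text
time: 5.52
eef_pos: [607.3, -212.0, 191.9]
tcp_rot: [[-0.966, -0.26, 0.002], [-0.26, 0.966, -0.001], [-0.002, -0.001, -1.0]]
force: [1.9, -1.5, -0.3]
width: 0.7
grip_force: 1.0
```

```bash
python3 - <<'E'
from ov import *
p=np.load("p.npy");p[3]-=.17;p[4]-=.17;overlay("wrist","pics/w2.png",p,k=1.4);s=arm.read_state();print(s["eef_pos"],s["force"],s["moment"])
E
```

```text
[ 606.13225367 -211.95309308  191.40634869] [ 0.32129699 -0.10074168 -0.93114526] [-0.13874031 -0.18100831 -0.03140283]
```

View pics/w2.png

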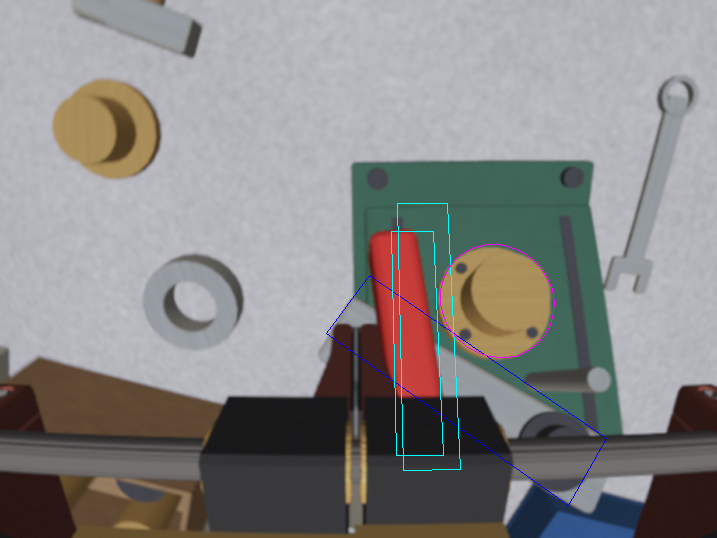

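The view shows the peg (fingers at (355,360)) just alongside the bar, which lags about 5 mm behind the plan. I'll continue.

Request:
{"method": "play_rows", "body": {
  "targets": [
    {"translation":[0.14,0.08,0.06],"twist":0.96,"jaw":0},
    {"translation":[0.15,0.07,0.06],"twist":0.95,"jaw":0},
    {"translation":[0.15,0.07,0.05],"twist":0.94,"jaw":0}
  ]
}}

```text
time: 5.95
eef_pos: [583.5, -206.3, 183.2]
tcp_rot: [[-0.999, 0.035, 0.002], [0.035, 0.999, -0.003], [-0.002, -0.003, -1.0]]
force: [1.0, -5.3, -2.3]
width: 0.5
grip_force: 2.2
```

```bash
python3 - <<'E'
from ov import *
p=np.load("p.npy");d=.4;p[3]-=d;p[4]-=d;overlay("top","pics/t3.png",p,crop=(250,100,130,110),k=5);s=arm.read_state();print(s["eef_pos"],s["force"],s["moment"])
E
```

```text
[ 582.23437443 -205.79104701  182.71675063] [-0.25601522 -4.19098364 -2.54390365] [-0.79489085 -0.0434377   0.05164448]
```

View pics/t3.png

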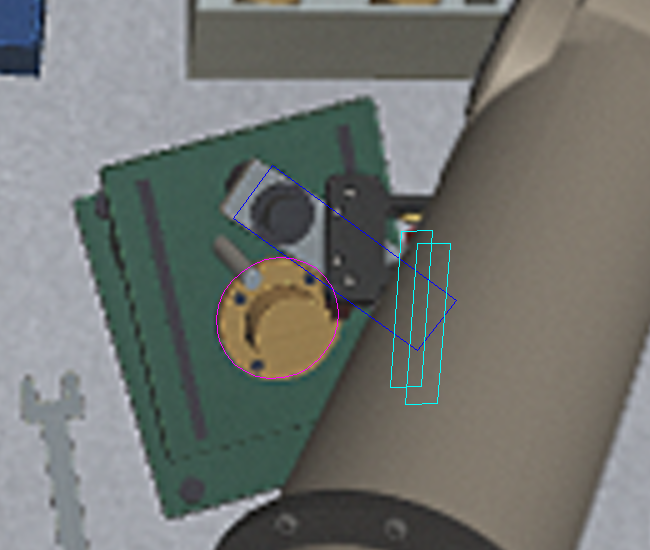

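The strap is following: the drawn strap at s≈0.71 matches its edge at (258,160)–(222,210). The arm hides the rest. I'll continue the carry.

Request:
{"method": "play_rows", "body": {
  "targets": [
    {"translation":[0.15,0.06,0.05],"twist":0.93,"jaw":0},
    {"translation":[0.16,0.06,0.05],"twist":0.91,"jaw":0},
    {"translation":[0.16,0.06,0.04],"twist":0.89,"jaw":0},
    {"translation":[0.16,0.06,0.04],"twist":0.86,"jaw":0}
  ]
}}

```text
time: 6.5
eef_pos: [554.4, -188.8, 174.1]
tcp_rot: [[-0.917, 0.398, 0.001], [0.398, 0.917, -0.002], [-0.001, -0.002, -1.0]]
force: [-0.5, -3.5, -0.7]
width: 0.5
grip_force: 2.1
```

Request:
{"method": "play_rows", "body": {
  "targets": [
    {"translation":[0.16,0.06,0.03],"twist":0.84,"jaw":0},
    {"translation":[0.16,0.06,0.02],"twist":0.82,"jaw":0}
  ]
}}

```text
time: 6.75
eef_pos: [542.4, -176.2, 171.6]
tcp_rot: [[-0.835, 0.551, 0.0], [0.551, 0.835, -0.002], [-0.001, -0.001, -1.0]]
force: [-2.1, -5.0, -0.9]
width: 0.7
grip_force: 2.1
```

```bash
cat > red.py <<'E'
from path import *
from cell import get_image,arm
def redfit(p,x0,raise_,cams=("scene","top","wrist"),free=(3,4)):
    """fit strap/handle angles so that projected bar silhouette matches red mask centroid+moments"""
    obs=[]
    for n in cams:
        i=get_image(n);im=i["color"].astype(int);B,G,R=im[...,0],im[...,1],im[...,2]
        mk=((R>100)&(R>2.2*G)&(R>2.2*B)).astype(np.uint8)
        q=np.array(p);q[3],q[4]=x0;m=model(q,raise_);c=proj(i,m["hc"])[0]
        yy,xx=np.mgrid[:384,:512];rad=3*np.linalg.norm(proj(i,m["hc"]+m["H"]@[45,0,0])[0]-c)
        mk[(xx-c[0])**2+(yy-c[1])**2>rad**2]=0
        obs.append((n,i,mk))
    return obs
def iou(obs,p,s,h,raise_):
    q=np.array(p);q[3]=s;q[4]=h;m=model(q,raise_)
    P=np.array([m["hc"]+m["H"]@[a*45,b*9,c*15] for a in(1,-1) for b in(1,-1) for c in(1,-1)])
    out=[]
    for n,i,mk in obs:
        z=np.zeros_like(mk);hu=cv2.convexHull(proj(i,P).astype(np.float32));cv2.fillConvexPoly(z,np.round(hu).astype(int),1)
        out.append((z&mk).sum()/max(1,(z|mk).sum()))
    return out
E
python3 - <<'E'
from red import *
p=np.load("p.npy");s=arm.read_state();print(s["eef_pos"],s["force"],s["moment"])
obs=redfit(p,(.2,-.75),53)
for n,i,mk in obs:
    yy,xx=np.nonzero(mk);print(n,len(xx),(xx.mean(),yy.mean()) if len(xx) else 0)
best=[]
for sv in np.arange(-.05,.6,.05):
  for h in np.arange(-1.3,0,.05):
    o=iou(obs,p,sv,h,53);best.append((sum(o),sv,h,o))
best.sort(key=lambda b:-b[0]);[print(np.round(b[:3],2),np.round(b[3],2)) for b in best[:6]]
cv2.imwrite("pics/s4.png",cv2.resize(obs[0][1]["color"][185:305,140:280],None,fx=5,fy=5,interpolation=cv2.INTER_CUBIC))
E
```

```text
[ 542.42118383 -176.2251758   171.55058923] [-2.05082207 -4.97887507 -0.94773544] [-0.94866744  0.20578375  0.00752379]
scene 211 (np.float64(191.51184834123222), np.float64(202.4170616113744))
top 0 0
wrist 5043 (np.float64(294.23656553638705), np.float64(223.86892722585762))
[ 1.1  0.2 -0.7] [0.59 0.   0.51]
[ 1.1  0.2 -0.6] [0.59 0.   0.51]
[ 1.09  0.2  -0.65] [0.58 0.   0.51]
[ 1.08  0.2  -0.55] [0.59 0.   0.49]
[ 1.07  0.25 -0.5 ] [0.67 0.   0.41]
[ 1.07  0.25 -0.55] [0.64 0.   0.44]
```

View pics/s4.png

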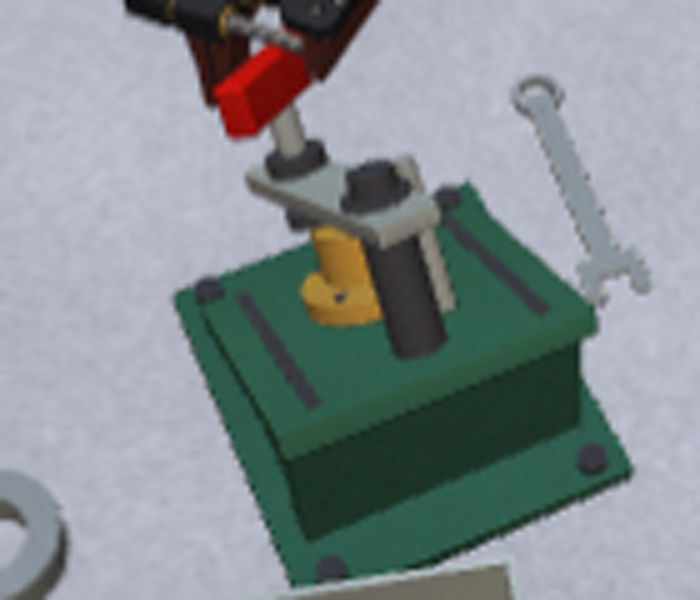

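The strap is nearly over the hub, at s≈0.2, with the handle at (262,90) of the crop. I'll push on to the stop while watching the force.

Request:
{"method": "play_rows", "body": {
  "targets": [
    {"translation":[0.16,0.06,0.02],"twist":0.8,"jaw":0},
    {"translation":[0.16,0.06,0.01],"twist":0.77,"jaw":0}
  ]
}}

```text
time: 7.15
eef_pos: [533.1, -161.8, 169.9]
tcp_rot: [[-0.734, 0.679, -0.0], [0.679, 0.734, -0.001], [-0.001, -0.001, -1.0]]
force: [-2.1, -4.2, -0.8]
width: 0.3
grip_force: 2.5
```

Request:
{"method": "play_rows", "body": {
  "targets": [
    {"translation":[0.12,0.05,0.0],"twist":0.5,"jaw":0}
  ]
}}

```text
time: 7.28
eef_pos: [530.1, -155.8, 169.7]
tcp_rot: [[-0.698, 0.716, -0.001], [0.716, 0.698, -0.001], [-0.0, -0.001, -1.0]]
force: [-1.4, -8.0, -0.6]
width: 0.5
grip_force: 3.5
```

Request:
{"method": "play_rows", "body": {
  "targets": [
    {"translation":[0.06,0.04,0.0],"twist":0.2,"jaw":0}
  ]
}}

```text
time: 7.4
eef_pos: [529.8, -154.3, 170.2]
tcp_rot: [[-0.683, 0.731, 0.001], [0.731, 0.683, -0.004], [-0.003, -0.002, -1.0]]
force: [-2.0, -13.2, -0.8]
width: 0.7
grip_force: 5.3
```

Request:
{"method": "play_rows", "body": {
  "targets": [
    {"translation":[0.06,0.06,0.0],"twist":0,"jaw":0},
    {"translation":[0,0,0],"twist":0,"jaw":0}
  ]
}}

```text
time: 7.65
eef_pos: [529.5, -153.1, 170.5]
tcp_rot: [[-0.682, 0.732, 0.001], [0.732, 0.682, -0.007], [-0.006, -0.004, -1.0]]
force: [-2.7, -16.3, -0.9]
width: 0.3
grip_force: 6.9
```

```bash
cat > look.py <<'E'
from red import *
def search(p,raises,srange,hrange,names=("scene","top","wrist"),x0=(0,-.9)):
    obs=redfit(p,x0,raises[0],names)
    best=[]
    for ra in raises:
     for sv in srange:
      for h in hrange:
        o=iou(obs,p,sv,h,ra);best.append((sum(o),sv,h,ra,o))
    best.sort(key=lambda b:-b[0]);[print(np.round(b[:4],2),np.round(b[4],2)) for b in best[:4]]
E
python3 - <<'E'
from look import *
p=np.load("p.npy");s=arm.read_state();print(s["eef_pos"],s["force"],s["moment"],s["qpos"].round(0))
search(p,[53],np.arange(-.1,.3,.03),np.arange(-1.4,0,.05),("scene","wrist"))
E
```

```text
[ 529.48239861 -153.12008192  170.45935474] [ -2.70222391 -16.25869981  -0.94476297] [-3.43266166  0.55370653  0.03830841] [-23.  23.  41. 111. -19.  52.  71.]
[ 9.9e-01 -4.0e-02 -8.5e-01  5.3e+01] [0.5  0.49]
[ 9.8e-01 -1.0e-02 -8.5e-01  5.3e+01] [0.5  0.49]
[ 9.8e-01 -4.0e-02 -8.0e-01  5.3e+01] [0.5  0.48]
[ 9.7e-01 -1.0e-02 -7.5e-01  5.3e+01] [0.52 0.45]
```

At the stop with 16 N on it, s≈0. The far (down-slope) end of the bar can be pushed from this same side. I'll back off and plan the clockwise push.

Request:
{"method": "play_rows", "body": {
  "targets": [
    {"translation":[0,-0.2,0],"twist":0,"jaw":0},
    {"translation":[0,-0.1,0],"twist":0,"jaw":0},
    {"translation":[0,0,0],"twist":0,"jaw":0}
  ]
}}

```text
time: 8.12
eef_pos: [519.5, -156.4, 169.8]
tcp_rot: [[-0.684, 0.73, 0.0], [0.73, 0.684, 0.001], [0.0, 0.001, -1.0]]
force: [0.1, -0.1, -0.3]
width: 0.5
grip_force: 0.0
```

```bash
python3 - <<'E'
from look import *
p=np.load("p.npy");s=arm.read_state();print(s["eef_pos"],s["force"],s["tcp_rot"][:,0])
search(p,[53],np.arange(-.08,.2,.04),np.arange(-1.4,0,.05),("scene","wrist"))
p[3]=0.0;R=s["tcp_rot"];tx=np.arctan2(R[1,0],R[0,0])
P=[s["eef_pos"]]
for k in range(24):
    g=k*.19;P.append(bar_peg(p,-.95-g,53-2.5*min(g,3.6),tx,-1,r=33,below=18));print(k,round(g,2),P[-1].round(0))
rows(P,[np.degrees(tx)]*len(P))
E
```

```text
[ 519.48259075 -156.4312353   169.78086433] [ 0.07637816 -0.08011821 -0.34355148] [-6.83595250e-01  7.29861162e-01  4.67162179e-04]
[ 1.06e+00 -4.00e-02 -8.50e-01  5.30e+01] [0.59 0.47]
[ 1.05e+00 -4.00e-02 -8.00e-01  5.30e+01] [0.59 0.46]
[ 1.05  0.   -0.9  53.  ] [0.57 0.48]
[ 1.05  0.   -0.85 53.  ] [0.58 0.47]
0 0.0 [ 502. -138.  161.]
1 0.19 [ 501. -130.  163.]
2 0.38 [ 501. -122.  166.]
3 0.57 [ 502. -114.  169.]
4 0.76 [ 506. -106.  172.]
5 0.95 [512. -99. 174.]
6 1.14 [519. -94. 177.]
7 1.33 [530. -92. 179.]
8 1.52 [539. -93. 181.]
9 1.71 [548. -95. 183.]
10 1.9 [555. -98. 184.]
11 2.09 [ 561. -102.  184.]
12 2.28 [ 567. -105.  183.]
13 2.47 [ 572. -109.  182.]
14 2.66 [ 576. -113.  181.]
15 2.85 [ 580. -119.  179.]
16 3.04 [ 583. -127.  176.]
17 3.23 [ 585. -135.  173.]
18 3.42 [ 586. -143.  169.]
19 3.61 [ 587. -150.  166.]
20 3.8 [ 583. -159.  162.]
21 3.99 [ 580. -166.  159.]
22 4.18 [ 573. -172.  156.]
23 4.37 [ 565. -176.  153.]
0 [0.51, -0.0, 0.18] 0.0
1 [0.13, 0.09, -0.05] 0.0
2 [0.12, 0.1, -0.05] 0.0
3 [0.1, 0.14, -0.06] 0.0
4 [0.07, 0.16, -0.06] 0.0
5 [0.01, 0.19, -0.06] 0.0
6 [-0.01, 0.17, -0.05] 0.0
7 [-0.12, 0.18, -0.05] 0.0
8 [-0.14, 0.13, -0.04] 0.0
9 [-0.16, 0.09, -0.03] 0.0
10 [-0.13, 0.06, -0.02] 0.0
11 [-0.13, 0.04, -0.0] 0.0
12 [-0.12, 0.03, 0.01] 0.0
13 [-0.12, 0.02, 0.02] 0.0
14 [-0.13, 0.01, 0.03] 0.0
15 [-0.15, -0.03, 0.04] 0.0
16 [-0.15, -0.06, 0.05] 0.0
17 [-0.14, -0.1, 0.06] 0.0
18 [-0.13, -0.07, 0.07] 0.0
19 [-0.12, -0.1, 0.07] 0.0
20 [-0.08, -0.17, 0.07] 0.0
21 [-0.06, -0.15, 0.07] 0.0
22 [0.0, -0.18, 0.06] 0.0
23 [0.06, -0.18, 0.06] 0.0
```

Request:
{"method": "play_rows", "body": {
  "targets": [
    {"translation":[0.25,0,0.09],"twist":0,"jaw":0},
    {"translation":[0.26,0,0.09],"twist":0,"jaw":0},
    {"translation":[0.13,0.09,-0.05],"twist":0,"jaw":0},
    {"translation":[0.12,0.1,-0.05],"twist":0,"jaw":0},
    {"translation":[0.1,0.14,-0.06],"twist":0,"jaw":0}
  ]
}}

```text
time: 8.85
eef_pos: [501.9, -114.2, 169.0]
tcp_rot: [[-0.682, 0.731, 0.0], [0.731, 0.682, -0.0], [-0.0, -0.0, -1.0]]
force: [-0.7, -1.6, -0.6]
width: 0.5
grip_force: 0.8
```

Request:
{"method": "play_rows", "body": {
  "targets": [
    {"translation":[0.07,0.16,-0.06],"twist":0,"jaw":0},
    {"translation":[0.01,0.19,-0.06],"twist":0,"jaw":0},
    {"translation":[-0.01,0.17,-0.05],"twist":0,"jaw":0}
  ]
}}

```text
time: 9.22
eef_pos: [519.1, -93.5, 177.4]
tcp_rot: [[-0.683, 0.731, -0.0], [0.731, 0.683, 0.0], [0.0, -0.0, -1.0]]
force: [-2.2, -2.2, 1.5]
width: 0.3
grip_force: 1.5
```

```bash
python3 - <<'E'
from look import *
p=np.load("p.npy");s=arm.read_state();print(s["eef_pos"],s["force"],s["tcp_rot"][:,0])
search(p,[50],np.arange(-.08,.2,.04),np.arange(-2.8,-.5,.05),("scene","wrist"))
E
```

```text
[519.09124145 -93.5319139  177.3572091 ] [-2.17188032 -2.18695665  1.47463247] [-6.82728816e-01  7.30671856e-01  4.86443021e-05]
[ 0.78  0.   -2.25 50.  ] [0.78 0.  ]
[ 7.8e-01  4.0e-02 -1.9e+00  5.0e+01] [0.77 0.  ]
[ 0.77  0.   -2.   50.  ] [0.77 0.  ]
[ 0.76  0.   -2.2  50.  ] [0.76 0.  ]
```

Request:
{"method": "play_rows", "body": {
  "targets": [
    {"translation":[-0.12,0.18,-0.05],"twist":0,"jaw":0},
    {"translation":[-0.14,0.13,-0.04],"twist":0,"jaw":0},
    {"translation":[-0.16,0.09,-0.03],"twist":0,"jaw":0},
    {"translation":[-0.13,0.06,-0.02],"twist":0,"jaw":0}
  ]
}}

```text
time: 9.82
eef_pos: [554.7, -98.8, 184.1]
tcp_rot: [[-0.682, 0.731, -0.0], [0.731, 0.682, -0.0], [0.0, -0.0, -1.0]]
force: [-1.1, 1.2, 0.5]
width: 0.4
grip_force: 0.7
```

Request:
{"method": "play_rows", "body": {
  "targets": [
    {"translation":[-0.13,0.04,0],"twist":0,"jaw":0},
    {"translation":[-0.12,0.03,0.01],"twist":0,"jaw":0},
    {"translation":[-0.12,0.02,0.02],"twist":0,"jaw":0},
    {"translation":[-0.13,0.01,0.03],"twist":0,"jaw":0}
  ]
}}

```text
time: 10.32
eef_pos: [575.2, -113.4, 181.0]
tcp_rot: [[-0.683, 0.731, 0.0], [0.731, 0.683, 0.0], [0.0, 0.0, -1.0]]
force: [-1.6, 1.4, 0.9]
width: 0.3
grip_force: 0.8
```

```bash
python3 - <<'E'
from look import *
p=np.load("p.npy");s=arm.read_state();print(s["eef_pos"],s["force"],s["moment"])
search(p,[46.5],np.arange(-.08,.2,.04),np.arange(-4.2,-2,.05),("scene","wrist","top"))
i=get_image("scene");cv2.imwrite("pics/s5.png",cv2.resize(i["color"][185:305,140:280],None,fx=5,fy=5,interpolation=cv2.INTER_CUBIC))
E
```

```text
[ 575.18587258 -113.36037748  181.04638295] [-1.55806058  1.35711269  0.90020666] [ 0.27546927  0.18074497 -0.01218086]
[ 1.08  0.   -3.4  46.5 ] [0.48 0.61 0.  ]
[ 1.06e+00  4.00e-02 -3.30e+00  4.65e+01] [0.54 0.52 0.  ]
[ 1.05e+00  4.00e-02 -3.35e+00  4.65e+01] [0.52 0.54 0.  ]
[ 1.04  0.   -3.35 46.5 ] [0.45 0.6  0.  ]
```

View pics/s5.png

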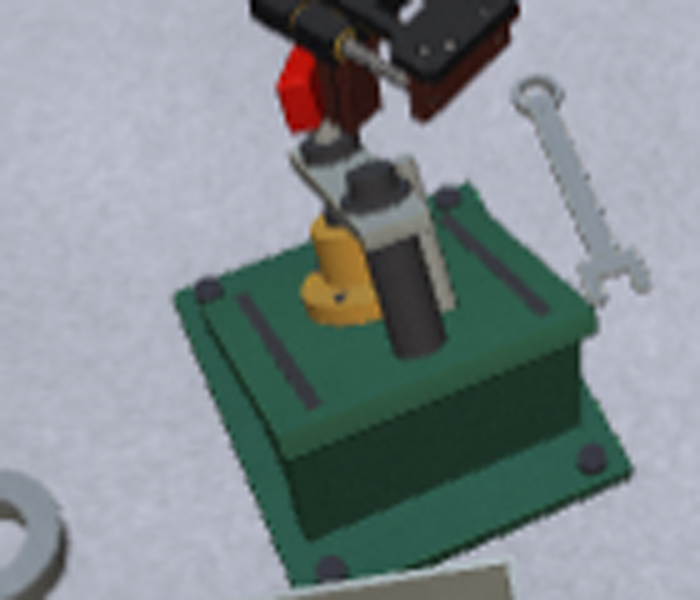

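The strap is closed over the hub, and the handle is at h≈-3.4 with the peg behind it. I'll continue round.

Request:
{"method": "play_rows", "body": {
  "targets": [
    {"translation":[-0.15,-0.03,0.04],"twist":0,"jaw":0},
    {"translation":[-0.15,-0.06,0.05],"twist":0,"jaw":0},
    {"translation":[-0.14,-0.1,0.06],"twist":0,"jaw":0},
    {"translation":[-0.13,-0.07,0.07],"twist":0,"jaw":0}
  ]
}}

```text
time: 11.02
eef_pos: [587.2, -140.1, 171.2]
tcp_rot: [[-0.685, 0.729, 0.003], [0.729, 0.685, 0.004], [0.001, 0.005, -1.0]]
force: [1.7, 9.4, 6.8]
width: 0.4
grip_force: 4.5
```

Request:
{"method": "play_rows", "body": {
  "targets": [
    {"translation":[-0.12,-0.1,0.07],"twist":0,"jaw":0},
    {"translation":[-0.08,-0.17,0.07],"twist":0,"jaw":0}
  ]
}}

```text
time: 11.28
eef_pos: [585.4, -156.2, 164.1]
tcp_rot: [[-0.685, 0.728, 0.006], [0.729, 0.685, 0.004], [-0.001, 0.007, -1.0]]
force: [7.7, 13.3, 4.1]
width: 0.5
grip_force: 7.8
```

```bash
python3 - <<'E'
from look import *
p=np.load("p.npy");s=arm.read_state();print(s["eef_pos"],s["force"],s["moment"],s["qpos"].round(0))
search(p,[44],np.arange(-.08,.3,.04),np.arange(-5.4,-3,.05),("scene","wrist","top"))
E
```

```text
[ 585.39644412 -156.1596974   164.08061942] [ 7.7340392  13.27280412  4.06664452] [ 2.92040838 -1.65065913 -0.05807718] [-20.  29.  39. 104. -22.  55.  72.]
[ 0.81  0.2  -4.2  44.  ] [0.14 0.67 0.  ]
[ 0.81  0.24 -4.2  44.  ] [0.14 0.68 0.  ]
[ 0.81  0.2  -4.1  44.  ] [0.14 0.67 0.  ]
[ 0.81  0.24 -4.25 44.  ] [0.13 0.68 0.  ]
```

Force rose to 15 N with an opening component, and the fit suggests the strap may have been dragged open a little. I'll retreat and measure, then finish by pushing the other, down-slope end, which also closes the strap.

Request:
{"method": "play_rows", "body": {
  "targets": [
    {"translation":[0,0.28,0],"twist":0,"jaw":0},
    {"translation":[0,0,-0.8],"twist":0,"jaw":0},
    {"translation":[0,0,-0.8],"twist":0,"jaw":0},
    {"translation":[0.84,0,-0.3],"twist":0,"jaw":0},
    {"translation":[0.84,0,0],"twist":0,"jaw":0}
  ]
}}

```text
time: 12.05
eef_pos: [534.9, -89.4, 259.3]
tcp_rot: [[-0.681, 0.732, 0.002], [0.732, 0.681, -0.001], [-0.003, 0.001, -1.0]]
force: [-0.4, 0.9, 0.2]
width: 0.6
grip_force: 0.0
```

Request:
{"method": "play_rows", "body": {
  "targets": [
    {"translation":[0.84,0,0],"twist":0,"jaw":0},
    {"translation":[0.84,0,0],"twist":0,"jaw":0},
    {"translation":[0,0,0],"twist":0,"jaw":0}
  ]
}}

```text
time: 12.42
eef_pos: [476.0, -25.6, 257.9]
tcp_rot: [[-0.685, 0.728, -0.001], [0.728, 0.685, 0.001], [0.002, 0.0, -1.0]]
force: [1.1, -0.1, 0.7]
width: 0.3
grip_force: 0.0
```

```bash
python3 - <<'E'
from look import *
p=np.load("p.npy");s=arm.read_state();print(s["eef_pos"],s["force"],s["moment"],s["qpos"].round(0))
search(p,[44],np.arange(-.08,.4,.04),np.arange(-5.4,-3.4,.04),("scene","wrist","top"),x0=(.1,-4.3))
i=get_image("top");cv2.imwrite("t6.png",i["color"])
a=cv2.resize(i["color"][110:210,260:360],None,fx=4,fy=4,interpolation=cv2.INTER_CUBIC)
j=get_image("scene");b=cv2.resize(j["color"][185:285,150:250],None,fx=4,fy=4,interpolation=cv2.INTER_CUBIC)
cv2.imwrite("pics/f6.png",np.hstack([a,b]))
E
```

```text
[475.98852362 -25.57019788 257.94805499] [ 1.13557827 -0.07022197  0.6923169 ] [-0.00067177 -0.01067729  0.00619125] [-44.   7.  44. 115.  -5.  60.  45.]
[ 1.39  0.24 -4.12 44.  ] [0.72 0.   0.67]
[ 1.39  0.2  -4.2  44.  ] [0.73 0.   0.66]
[ 1.39  0.2  -4.12 44.  ] [0.73 0.   0.66]
[ 1.38  0.2  -4.   44.  ] [0.78 0.   0.6 ]
```

Fit from the scene and top cameras: strap ≈0.22, handle h≈-4.12, so the screw is at about 3.4. Next I'll plan the push on the other end.

```bash
python3 - <<'E'
from look import *
p=np.load("p.npy");s=arm.read_state();R=s["tcp_rot"];tx=np.arctan2(R[1,0],R[0,0])
def f(sv,h,r=35):
    q=p.copy();q[3]=sv;return bar_peg(q,h,44,tx,1,r=r,below=18)
W=[(.22,-4.12),(.16,-4.23),(.1,-4.34),(.04,-4.45),(0,-4.55),(0,-4.65),(0,-4.75),(0,-4.85),(0,-4.95),(0,-5.05),(0,-5.15)]
P=[s["eef_pos"]]+[f(*w) for w in W]
q=p.copy();q[3]=.22;q[4]=-4.12;m=model(q,44);t=-m["H"][:2,1];t/=np.linalg.norm(t);b=P[1].copy();b[:2]-=18*t
P.insert(1,b);print(np.array(P).round(0),t,m["hc"]);rows(P,[np.degrees(tx)]*len(P))
E
```

```text
[[ 478.  -29.  258.]
 [ 501. -166.  154.]
 [ 512. -152.  154.]
 [ 509. -142.  155.]
 [ 506. -133.  157.]
 [ 505. -124.  158.]
 [ 504. -116.  160.]
 [ 505. -112.  162.]
 [ 507. -107.  164.]
 [ 509. -103.  166.]
 [ 513.  -99.  168.]
 [ 515.  -96.  169.]
 [ 518.  -93.  171.]] [0.58254061 0.8128016 ] [ 552.51430462 -151.33120741  182.21867012]
0 [-2.33, -1.53, 2.09] 0.0
1 [0.07, 0.35, -0.0] 0.0
2 [0.17, 0.09, -0.02] 0.0
3 [0.17, 0.08, -0.03] 0.0
4 [0.16, 0.1, -0.04] 0.0
5 [0.12, 0.1, -0.04] 0.0
6 [0.05, 0.07, -0.04] 0.0
7 [0.04, 0.08, -0.04] 0.0
8 [0.02, 0.1, -0.04] 0.0
9 [0.01, 0.1, -0.04] 0.0
10 [0.02, 0.08, -0.04] 0.0
11 [-0.01, 0.09, -0.03] 0.0
```

Request:
{"method": "play_rows", "body": {
  "targets": [
    {"translation":[-0.6,-0.8,0],"twist":0,"jaw":0},
    {"translation":[-0.6,-0.73,0],"twist":0,"jaw":0},
    {"translation":[-0.6,0,0],"twist":0,"jaw":0},
    {"translation":[-0.53,0,0.3],"twist":0,"jaw":0},
    {"translation":[0,0,0.9],"twist":0,"jaw":0}
  ]
}}

```text
time: 13.3
eef_pos: [504.0, -168.2, 198.9]
tcp_rot: [[-0.68, 0.733, 0.005], [0.733, 0.68, -0.003], [-0.006, 0.001, -1.0]]
force: [1.0, 0.9, -0.3]
width: 0.4
grip_force: 0.0
```

Request:
{"method": "play_rows", "body": {
  "targets": [
    {"translation":[0,0,0.89],"twist":0,"jaw":0},
    {"translation":[0.03,0.17,0],"twist":0,"jaw":0},
    {"translation":[0.04,0.18,0],"twist":0,"jaw":0},
    {"translation":[0.17,0.09,-0.02],"twist":0,"jaw":0}
  ]
}}

```text
time: 13.8
eef_pos: [510.6, -141.0, 156.4]
tcp_rot: [[-0.683, 0.731, 0.003], [0.731, 0.683, -0.001], [-0.003, 0.002, -1.0]]
force: [-1.2, -2.9, 0.0]
width: 0.5
grip_force: 1.2
```

Request:
{"method": "play_rows", "body": {
  "targets": [
    {"translation":[0.17,0.08,-0.03],"twist":0,"jaw":0},
    {"translation":[0.16,0.1,-0.04],"twist":0,"jaw":0},
    {"translation":[0.12,0.1,-0.04],"twist":0,"jaw":0}
  ]
}}

```text
time: 14.18
eef_pos: [503.1, -114.0, 160.3]
tcp_rot: [[-0.683, 0.731, -0.0], [0.731, 0.683, 0.0], [0.001, 0.0, -1.0]]
force: [0.4, -2.8, -3.0]
width: 0.6
grip_force: 1.9
```

```bash
python3 - <<'E'
from look import *
p=np.load("p.npy");s=arm.read_state();print(s["eef_pos"],s["force"],s["moment"],s["qpos"].round(0))
search(p,[44],np.arange(-.08,.4,.04),np.arange(-5.4,-3.4,.04),("scene","wrist"),x0=(.1,-4.3))
E
```

```text
[ 503.05080393 -114.02527986  160.32438892] [ 0.35296737 -2.7746676  -2.95181622] [-0.58141375  0.25629521 -0.05649745] [-30.  21.  45. 116. -19.  50.  69.]
[ 0.9   0.   -4.24 44.  ] [0.82 0.08]
[ 0.88  0.   -4.36 44.  ] [0.78 0.1 ]
[ 0.87  0.   -4.2  44.  ] [0.79 0.07]
[ 0.87  0.   -4.28 44.  ] [0.78 0.09]
```

Request:
{"method": "play_rows", "body": {
  "targets": [
    {"translation":[0.05,0.07,-0.04],"twist":0,"jaw":0},
    {"translation":[0.04,0.08,-0.04],"twist":0,"jaw":0}
  ]
}}

```text
time: 14.52
eef_pos: [503.4, -109.0, 163.4]
tcp_rot: [[-0.681, 0.733, -0.004], [0.733, 0.68, -0.003], [0.001, -0.005, -1.0]]
force: [-7.1, -13.2, -6.4]
width: 0.4
grip_force: 6.3
```

Request:
{"method": "play_rows", "body": {
  "targets": [
    {"translation":[0.02,0.1,-0.04],"twist":0,"jaw":0}
  ]
}}

```text
time: 14.65
eef_pos: [504.3, -106.8, 164.7]
tcp_rot: [[-0.679, 0.734, -0.008], [0.734, 0.679, -0.005], [0.002, -0.009, -1.0]]
force: [-11.0, -19.4, -9.1]
width: 0.6
grip_force: 9.6
```

Request:
{"method": "play_rows", "body": {
  "targets": [
    {"translation":[0.02,0.1,-0.04],"twist":0,"jaw":0}
  ]
}}

```text
time: 14.78
eef_pos: [504.9, -104.8, 165.8]
tcp_rot: [[-0.677, 0.736, -0.012], [0.736, 0.677, -0.007], [0.003, -0.014, -1.0]]
force: [-15.9, -23.6, -11.3]
width: 0.4
grip_force: 12.6
```

```bash
python3 - <<'E'
from look import *
p=np.load("p.npy");s=arm.read_state();print(s["eef_pos"],s["force"],s["moment"],s["qpos"].round(0))
search(p,[44],np.arange(-.08,.4,.04),np.arange(-5.4,-3.4,.04),("scene","wrist"),x0=(.1,-4.3))
E
```

```text
[ 504.89712101 -104.81171164  165.82731074] [-15.85520821 -23.55676098 -11.25508212] [-5.08166691  3.39311137 -0.29937441] [-32.  21.  45. 116. -18.  51.  66.]
[ 0.87  0.   -4.24 44.  ] [0.81 0.07]
[ 0.85  0.   -4.36 44.  ] [0.77 0.08]
[ 0.84  0.   -4.28 44.  ] [0.77 0.07]
[ 0.84  0.   -4.2  44.  ] [0.78 0.06]
```

```bash
python3 - <<'E'
from ov import *
p=np.load("p.npy");p[3]=0;p[4]=-4.55
overlay("scene","a.png",p,44,crop=(150,180,100,110),k=4);overlay("wrist","b.png",p,44,k=.78);overlay("top","c.png",p,44,crop=(270,115,80,80),k=4)
a,b,c=[cv2.imread(f) for f in("a.png","b.png","c.png")]
o=np.zeros((600,800,3),np.uint8);o[:a.shape[0],:a.shape[1]]=a;b=b[:300,:400];o[:b.shape[0],400:400+b.shape[1]]=b[:, :400];c=c[:290,:400];o[300:300+c.shape[0],400:400+c.shape[1]]=c
cv2.imwrite("pics/f7.png",o);s=arm.read_state();print(s["force"])
E
```

```text
[-13.9083045  -21.86183067 -10.0356944 ]
```

View pics/f7.png

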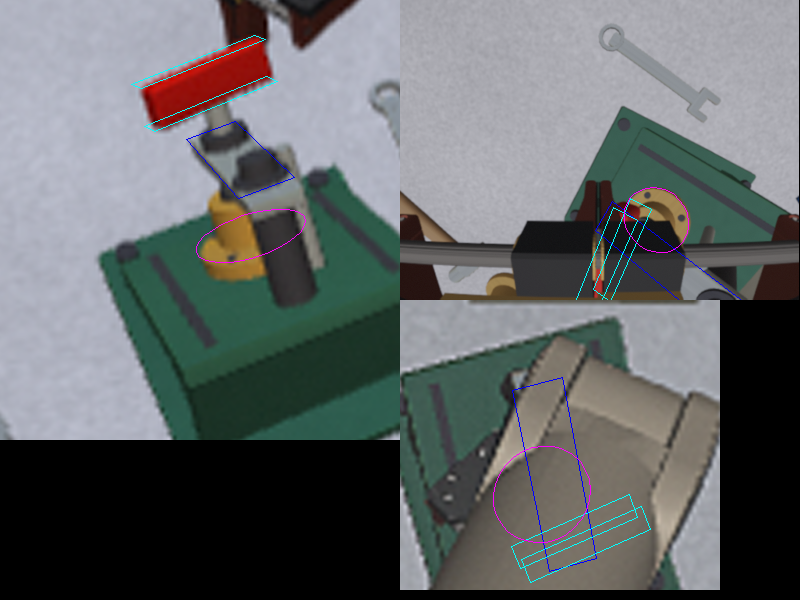

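The scene crop shows the bar at (150,108)–(265,55), close to the drawn h=-4.55. The peg is sliding out along the bar towards its end (about 43 of 45 mm). I'll retreat, measure, and re-place it nearer the middle.

Request:
{"method": "play_rows", "body": {
  "targets": [
    {"translation":[0,-0.4,0],"twist":0,"jaw":0},
    {"translation":[0,-0.3,0],"twist":0,"jaw":0},
    {"translation":[0,0,-0.9],"twist":0,"jaw":0},
    {"translation":[0.6,0,-0.9],"twist":0,"jaw":0},
    {"translation":[0.9,0,0],"twist":0,"jaw":0}
  ]
}}

```text
time: 15.65
eef_pos: [438.1, -67.0, 261.5]
tcp_rot: [[-0.681, 0.732, 0.008], [0.732, 0.681, 0.001], [-0.004, 0.007, -1.0]]
force: [0.1, 0.5, 0.4]
width: 0.7
grip_force: 0.0
```

Request:
{"method": "play_rows", "body": {
  "targets": [
    {"translation":[0.6,0,0],"twist":0,"jaw":0},
    {"translation":[0,0,0],"twist":0,"jaw":0}
  ]
}}

```text
time: 15.9
eef_pos: [414.5, -42.9, 258.9]
tcp_rot: [[-0.686, 0.728, 0.002], [0.728, 0.686, 0.004], [0.001, 0.004, -1.0]]
force: [0.8, -0.1, 0.5]
width: 0.5
grip_force: 0.0
```

```bash
cat > fine.py <<'E'
from look import *
p=np.load("p.npy");s=arm.read_state();print(s["eef_pos"],s["force"],s["tcp_rot"][:,0])
obs=redfit(p,(0,-4.5),44,("scene","top"))
for n,i,mk in obs:
    yy,xx=np.nonzero(mk);c=np.stack([xx,yy],1).astype(np.float32)
    (cx,cy),(w,h),a=cv2.minAreaRect(c);v=cv2.fitLine(c,cv2.DIST_L2,0,.01,.01).ravel()
    print(n,len(xx),np.degrees(np.arctan2(v[1],v[0])).round(1),(xx.mean().round(1),yy.mean().round(1)))
    for h in np.arange(-4.1,-5.2,-.1):
        q=p.copy();q[3]=0;q[4]=h;m=model(q,44);P=np.array([m["hc"]+m["H"]@[a*45,b*9,c_*15] for a in(1,-1) for b in(1,-1) for c_ in(1,-1)])
        z=np.zeros((384*4,512*4),np.uint8);cv2.fillConvexPoly(z,np.round(cv2.convexHull((proj(i,P)*4).astype(np.float32))).astype(int),1)
        ys,xs=np.nonzero(z);c2=np.stack([xs,ys],1).astype(np.float32);v=cv2.fitLine(c2,cv2.DIST_L2,0,.01,.01).ravel()
        print(round(h,2),np.degrees(np.arctan2(v[1],v[0])).round(1),(xs.mean()/4).round(1),(ys.mean()/4).round(1))
E
python3 fine.py
```

```text
[414.4802576  -42.94532    258.85618183] [ 0.80490899 -0.1409669   0.54627543] [-0.68591631  0.72767898  0.00145794]
scene 348 -25.4 (np.float64(201.3), np.float64(200.3))
-4.1 -33.4 201.0 201.0
-4.2 -30.3 201.0 201.0
-4.3 -27.6 201.0 200.9
-4.4 -25.2 201.0 200.8
-4.5 -23.1 201.2 200.7
-4.6 -21.2 201.1 200.7
-4.7 -19.4 201.3 200.7
-4.8 -17.6 201.4 200.7
-4.9 -16.0 201.3 200.7
-5.0 -14.3 201.4 200.7
-5.1 -12.6 201.5 200.6
-5.2 -10.8 201.5 200.7
top 68 86.7 (np.float64(326.1), np.float64(168.5))
-4.1 -47.5 315.1 174.7
-4.2 -41.9 315.1 174.5
-4.3 -36.8 315.2 174.5
-4.4 -31.6 315.2 174.6
-4.5 -26.0 315.3 174.6
-4.6 -20.6 315.2 174.6
-4.7 -14.9 315.2 174.6
-4.8 -9.6 315.0 174.6
-4.9 -4.0 315.1 174.7
-5.0 1.9 315.2 174.6
-5.1 7.5 315.0 174.6
-5.2 13.0 315.0 174.6
```

```bash
python3 - <<'E'
from look import *
p=np.load("p.npy")
for n in("scene","top"):
    i=cams[n];im=i["color"].astype(int);B,G,R=im[...,0],im[...,1],im[...,2]
    mk=((R>100)&(R>2.2*G)&(R>2.2*B)).astype(np.uint8);m=model(p);c=proj(i,m["hc"])[0];yy,xx=np.nonzero(mk);k=np.hypot(xx-c[0],yy-c[1])<40
    c=np.stack([xx,yy],1)[k].astype(np.float32);v=cv2.fitLine(c,cv2.DIST_L2,0,.01,.01).ravel();print(n,np.degrees(np.arctan2(v[1],v[0])),c.mean(0))
    for h in np.arange(0,.35,.05):
        q=p.copy();q[4]=h;m=model(q);P=np.array([m["hc"]+m["H"]@[a*45,b*9,c_*15] for a in(1,-1) for b in(1,-1) for c_ in(1,-1)])
        z=np.zeros((384*4,512*4),np.uint8);cv2.fillConvexPoly(z,np.round(cv2.convexHull((proj(i,P)*4).astype(np.float32))).astype(int),1)
        ys,xs=np.nonzero(z);v=cv2.fitLine(np.stack([xs,ys],1).astype(np.float32),cv2.DIST_L2,0,.01,.01).ravel();print(round(h,2),np.degrees(np.arctan2(v[1],v[0])).round(1),xs.mean()/4,ys.mean()/4)
s=arm.read_state();R=s["tcp_rot"];tx=np.arctan2(R[1,0],R[0,0]);p[3]=0
H=[-4.39-.1*k for k in range(8)]
P=[bar_peg(p,h,44,tx,1,r=28,below=18) for h in H]
q=p.copy();q[4]=H[0];m=model(q,44);t=-m["H"][:2,1];t/=np.linalg.norm(t);b=P[0].copy();b[:2]-=18*t
P=[s["eef_pos"],b]+P;print(np.array(P).round(0));rows(P,[np.degrees(tx)]*len(P))
E
```

```text
scene 44.762936 [178.56165 211.49315]
0.0 61.6 176.0330321852061 212.2322134387352
0.05 55.7 176.08559782608697 212.18640010351967
0.1 48.9 176.19763151630565 212.26987621994763
0.15 42.5 176.20182668745824 212.2265537981733
0.2 35.0 176.17221766755483 212.0546730887477
0.25 29.4 176.19403705133152 212.07670783481282
0.3 23.4 176.22590470994726 211.993726132024
top 71.24989 [340.22778 153.19444]
0.0 79.7 339.5809925093633 152.2134831460674
0.05 76.7 339.5315358231707 152.2653868140244
0.1 73.7 339.58790995536583 152.12196778575586
0.15 70.6 339.56994310378656 152.16799097508337
0.2 67.4 339.53046450834506 152.23305851598633
0.25 64.7 339.5299937513018 152.22510935221828
0.3 61.6 339.52453636174204 152.2127526568035
[[ 416.  -45.  259.]
 [ 493. -140.  158.]
 [ 507. -129.  158.]
 [ 507. -125.  160.]
 [ 507. -121.  161.]
 [ 508. -116.  163.]
 [ 510. -112.  164.]
 [ 511. -108.  166.]
 [ 513. -105.  167.]
 [ 517. -102.  169.]]
0 [-2.44, -0.17, 2.01] 0.0
1 [-0.04, 0.36, -0.0] 0.0
2 [0.06, 0.06, -0.03] 0.0
3 [0.06, 0.04, -0.03] 0.0
4 [0.05, 0.08, -0.03] 0.0
5 [0.04, 0.09, -0.03] 0.0
6 [0.04, 0.06, -0.03] 0.0
7 [0.02, 0.08, -0.03] 0.0
8 [-0.01, 0.1, -0.03] 0.0
```

The handle is at h≈-4.39 and the strap is at 0, so the screw is about at its end. I'll push again nearer the middle of the bar, along the up-slope direction, and hold.

Request:
{"method": "play_rows", "body": {
  "targets": [
    {"translation":[-0.8,-0.17,0],"twist":0,"jaw":0},
    {"translation":[-0.8,0,0],"twist":0,"jaw":0},
    {"translation":[-0.84,0,0.4],"twist":0,"jaw":0},
    {"translation":[0,0,0.8],"twist":0,"jaw":0},
    {"translation":[0,0,0.8],"twist":0,"jaw":0}
  ]
}}

```text
time: 16.62
eef_pos: [493.1, -142.4, 156.8]
tcp_rot: [[-0.681, 0.732, 0.001], [0.732, 0.681, -0.003], [-0.002, -0.001, -1.0]]
force: [0.3, 1.0, -0.2]
width: 0.2
grip_force: 0.0
```

Request:
{"method": "play_rows", "body": {
  "targets": [
    {"translation":[-0.02,0.18,0],"twist":0,"jaw":0},
    {"translation":[-0.02,0.15,0],"twist":0,"jaw":0},
    {"translation":[-0.04,0.08,-0.04],"twist":0,"jaw":0}
  ]
}}

```text
time: 17.0
eef_pos: [511.4, -128.9, 161.7]
tcp_rot: [[-0.683, 0.73, 0.003], [0.73, 0.683, -0.0], [-0.002, 0.002, -1.0]]
force: [-0.4, -1.0, 0.0]
width: 0.3
grip_force: 0.7
```

Request:
{"method": "play_rows", "body": {
  "targets": [
    {"translation":[-0.04,0.08,-0.04],"twist":0,"jaw":0},
    {"translation":[-0.04,0.08,-0.04],"twist":0,"jaw":0}
  ]
}}

```text
time: 17.25
eef_pos: [514.2, -127.5, 163.7]
tcp_rot: [[-0.681, 0.732, -0.007], [0.732, 0.681, 0.0], [0.005, -0.005, -1.0]]
force: [-14.3, -4.1, 0.2]
width: 0.1
grip_force: 10.5
```

Request:
{"method": "play_rows", "body": {
  "targets": [
    {"translation":[0,0,0],"twist":0,"jaw":0},
    {"translation":[0,0,0],"twist":0,"jaw":0},
    {"translation":[0,0,0],"twist":0,"jaw":0}
  ]
}}

```text
time: 17.62
eef_pos: [513.7, -127.8, 163.5]
tcp_rot: [[-0.681, 0.732, -0.007], [0.732, 0.681, 0.001], [0.005, -0.005, -1.0]]
force: [-11.2, -3.4, -0.6]
width: 0.6
grip_force: 8.9
```

```bash
python3 fine.py | head -2; python3 -c "
from cell import arm;s=arm.read_state();print(s['moment'],s['force'])"
```

```text
[ 513.70239145 -127.76035689  163.49101917] [-11.24835533  -3.44409875  -0.55256605] [-0.68089421  0.73236118  0.0054925 ]
scene 346 -25.9 (np.float64(200.8), np.float64(200.5))
[-0.65795482  2.33595315 -0.0553302 ] [-11.47956223  -3.50384574   0.21120029]Traceback (most recent call last):
  File "fine.py", line 6, in <module>
    (cx,cy),(w,h),a=cv2.minAreaRect(c);v=cv2.fitLine(c,cv2.DIST_L2,0,.01,.01).ravel()
                                         ~~~~~~~~~~~^^^^^^^^^^^^^^^^^^^^^^^^^
cv2.error: OpenCV(4.12.0) /io/opencv/modules/imgproc/src/linefit.cpp:50: error: (-215:Assertion failed) count > 0 in function 'fitLine2D_wods'
```

Request:
{"method": "play_rows", "body": {
  "targets": [
    {"translation":[-0.04,0.09,-0.05],"twist":0,"jaw":0},
    {"translation":[-0.04,0.09,-0.05],"twist":0,"jaw":0}
  ]
}}

```text
time: 17.98
eef_pos: [516.9, -126.0, 166.2]
tcp_rot: [[-0.679, 0.734, -0.019], [0.734, 0.679, 0.0], [0.013, -0.014, -1.0]]
force: [-24.7, -9.4, -9.6]
width: 0.6
grip_force: 15.9
```

Request:
{"method": "play_rows", "body": {
  "targets": [
    {"translation":[-0.04,0.09,-0.05],"twist":0,"jaw":0},
    {"translation":[-0.03,0.09,-0.04],"twist":0,"jaw":0}
  ]
}}

```text
time: 18.23
eef_pos: [519.3, -124.6, 168.1]
tcp_rot: [[-0.676, 0.736, -0.031], [0.736, 0.677, -0.001], [0.021, -0.024, -1.0]]
force: [-38.1, -15.5, -14.2]
width: 0.5
grip_force: 21.8
```

```bash
python3 fine.py 2>/dev/null| head -2
```

```text
[ 519.25277226 -124.56007228  168.13843862] [-38.12113912 -15.51311964 -14.19964062] [-0.67641125  0.7362355   0.02061798]
scene 346 -25.7 (np.float64(200.8), np.float64(200.5))
```

The bar is solid at 38 N. If the bar lies along the strap at screw=0, as "handle's angle to the strap is screw + nip" implies, the handle angle gives screw+nip ≈ 4.39 = 3.6 + 0.8. That is fully nipped, which explains why it's solid; the screw must have started at about 0.95. I'll release and check.

Request:
{"method": "play_rows", "body": {
  "targets": [
    {"translation":[0.03,-0.2,0],"twist":0,"jaw":0},
    {"translation":[0.03,-0.4,0],"twist":0,"jaw":0},
    {"translation":[0,-0.3,0],"twist":0,"jaw":0},
    {"translation":[0,0,-0.9],"twist":0,"jaw":0},
    {"translation":[0.6,0,-0.9],"twist":0,"jaw":0}
  ]
}}

```text
time: 18.95
eef_pos: [482.5, -127.6, 266.0]
tcp_rot: [[-0.681, 0.732, 0.003], [0.732, 0.681, -0.002], [-0.003, 0.001, -1.0]]
force: [-0.1, 1.3, 1.2]
width: 0.9
grip_force: 0.0
```

Request:
{"method": "play_rows", "body": {
  "targets": [
    {"translation":[0.8,0.3,0],"twist":0,"jaw":0},
    {"translation":[0.8,0.3,0],"twist":0,"jaw":0},
    {"translation":[0.8,0.3,0],"twist":0,"jaw":0},
    {"translation":[0.8,0.3,0],"twist":0,"jaw":0},
    {"translation":[0,0,0],"twist":0,"jaw":0}
  ]
}}

```text
time: 19.58
eef_pos: [415.7, 34.5, 264.6]
tcp_rot: [[-0.687, 0.727, 0.002], [0.727, 0.687, 0.003], [0.001, 0.004, -1.0]]
force: [0.8, -0.3, -0.7]
width: 0.4
grip_force: 0.0
```

```bash
python3 fine.py 2>/dev/null; python3 - <<'E'
from look import *
p=np.load("p.npy");search(p,[44],np.arange(-.1,.2,.03),np.arange(-4.8,-4,.04),("scene","top"),x0=(0,-4.4))
# strap angle at start, refit with screw-coupled height
E
```

```text
[415.65775787  34.47109438 264.63702143] [ 0.76948656 -0.30430373 -0.67811471] [-0.68695769  0.72669677  0.00096493]
scene 348 -25.4 (np.float64(201.3), np.float64(200.3))
-4.1 -33.4 201.0 201.0
-4.2 -30.3 201.0 201.0
-4.3 -27.6 201.0 200.9
-4.4 -25.2 201.0 200.8
-4.5 -23.1 201.2 200.7
-4.6 -21.2 201.1 200.7
-4.7 -19.4 201.3 200.7
-4.8 -17.6 201.4 200.7
-4.9 -16.0 201.3 200.7
-5.0 -14.3 201.4 200.7
-5.1 -12.6 201.5 200.6
-5.2 -10.8 201.5 200.7
top 270 -31.7 (np.float64(315.9), np.float64(174.6))
-4.1 -47.5 315.1 174.7
-4.2 -41.9 315.1 174.5
-4.3 -36.8 315.2 174.5
-4.4 -31.6 315.2 174.6
-4.5 -26.0 315.3 174.6
-4.6 -20.6 315.2 174.6
-4.7 -14.9 315.2 174.6
-4.8 -9.6 315.0 174.6
-4.9 -4.0 315.1 174.7
-5.0 1.9 315.2 174.6
-5.1 7.5 315.0 174.6
-5.2 13.0 315.0 174.6
[ 1.49e+00 -1.00e-02 -4.32e+00  4.40e+01] [0.76 0.73]
[ 1.49e+00 -1.00e-02 -4.28e+00  4.40e+01] [0.78 0.71]
[ 1.48e+00  2.00e-02 -4.48e+00  4.40e+01] [0.73 0.75]
[ 1.45e+00  2.00e-02 -4.40e+00  4.40e+01] [0.72 0.73]
```

Both cameras give a handle angle of 4.40 = 3.6 + 0.8, with the strap at 0 and the arm clear. Handing in.

```bash
python3 -c "
from cell import workorder;print(workorder.job_done())"
```

```text
the job is handed in; nothing more can be done
None
```

I've handed the job in; no verdict came back. By my camera measurements the strap is closed on its stop and the screw is home and fully nipped (screw + nip ≈ 4.40 rad, i.e. 3.6 + 0.8, taking the bar as lined up with the strap at screw = 0), the arm is clear, and I touched no bystander (not re-measured at the end).

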